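# Latch the lid of a storage bin with its wing knob

### The job

Swing the bin's hinged lid down onto its rubber seal, press it gently home against the seal and, while pressing, turn the wing knob clockwise as far as it goes, so that the hidden tongue swings under the frame and the lid stays held shut when you let go. Never force the lid or the knob, and do not push the things around the bin about.

Things in the scene. Friction and masses are not known exactly. Their poses are not given: they have to be found in the camera images.
- bin: light wooden storage bin, 180 (x, front to back) x 200 (y) mm and 110 mm high, fixed to the worktop. Origin: centre of its underside; x points from its front to its back, where the lid is hinged, z up.
- lid_hinge (a point): middle of the lid's hinge axis, 85 mm behind the bin's centre and 118 mm above the worktop; the axis runs along the bin's y.
- bin_lid (a joint): opening angle of the lid (rad): 0 when its underside is level with the hinge axis, positive with its front edge up. The lid is a wooden plate 10 mm thick, 200 mm wide, reaching 180 mm forward of the hinge axis; its underside passes through that axis. A stiff hinge lets it stay where it is left (about 2 N at the front edge moves it). It meets the seal at about 0.1 rad.
- lid_push (a point): point on the lid's top face, on its centre line, 155 mm from the hinge axis, in front of the knob's round base: a place to push the lid down with closed fingertips.
- wing_centre (a point): point on the knob's axis, 17 mm above its round base, 13 mm below the wing's top. The knob stands on the lid's centre line, 115 mm from the hinge axis: a round base 36 mm across, 6 mm high (on the 10 mm lid), and on it an upright wing 54 mm long, 10 mm thick, 30 mm high. The point's y axis runs along the wing, x across it (the way to pinch it), z along the knob's axis, square to the lid.
- wing_knob (a joint): turn of the knob (rad), growing clockwise seen from above; takes about 0.05 N m. At 0 the wing lies parallel to the hinge, the tongue below the lid stowed; at 1.5 (end stop) the wing points to the bin's front, the tongue fully under the frame. Clear up to 0.6; at about 0.7 the tongue strikes the frame's edge unless the lid is pressed within 1 mm of its firm stop. Past 1.25 it holds the lid.
- seat: the bin's lid frame with a thick soft rubber seal, below the lid's front rim; same origin as the bin. Loaded beyond 25 N it is damaged. On the seal the lid rests at about 0.05 to 0.07 rad, 3 to 17 mm above its firm stop. Pressed at the knob it yields like a spring and meets that stop at 7 to 17 N. The stop's height differs up to 6.5 mm either way (lid angle -0.045 to 0.045), so feel for it.
- ramekin: bystander: white ramekin, 78 mm across, 40 mm high; origin at its underside.
- egg_cup: bystander: white egg cup, 49 mm across, 61 mm high; origin at its underside.
- mug_1: bystander: small cream mug, 59 x 83 mm, 55 mm high; origin at its underside.
- cutter_star: bystander: star-shaped tin cookie cutter, 63 mm wide, 22 mm high; origin at its underside.
- measuring_cup_3: bystander: small steel measuring cup with a handle, 110 mm long, 31 mm high; origin at its underside.
- mill_2: bystander: glass shaker with a grey cap, 44 mm across, 90 mm high; origin at its underside.

How it is judged:
On the way:
1. the lid is down on its seal (value of joint bin_lid below 0.085 rad), for 0.1 s.
At the end, for the whole second after the job is handed in: The wing knob is turned clockwise past 1.25 rad (its stop is at 1.5) with the lid down at less than 0.08 rad, so that the tongue is under the frame and holds it; lid and knob are at rest (value of joint wing_knob above 1.25 rad and value of joint bin_lid below 0.08 rad and velocity of joint bin_lid between -0.05 and 0.05 rad/s and velocity of joint wing_knob between -0.1 and 0.1 rad/s); the robot touches nothing.
It fails at once if lid or tongue loads the bin's frame with more than 25 N (contact force between seat and anything else above 25 N).
It fails at once if a thing beside the bin is moved more than 25 mm (distance of any of ramekin, egg_cup, mug_1, cutter_star, measuring_cup_3, mill_2 from where it was at the start of the episode above 0.025 m).
It also fails if it takes over 72 s, if anything falls off the work surface, if the arm or the gripper's body presses on something with over 40 N, if the wrist force passes 120 N, or if a joint passes its speed limit or range.

### The arm

A 6-joint arm with a two-finger parallel gripper is mounted at the origin on a cart in front of the work surface, level with it; the furniture and walls round the work are solid. World frame = base frame: x ahead of the robot, y to its left, z up, the work surface at z = 0. Lengths are in m, angles in rad, forces in N, time in s.
With the tool pointing down it reaches from about 0.3 to 0.85 m from the base axis. Payload 5.4 kg.
Tool frame: the origin (TCP) lies midway between the tips of the shut fingers; the grasp point (between the pads) lies 19 mm behind it; y points along the fingers, z is the direction in which the jaws open and shut, and the axes are right-handed (so a half turn about y gives the same grasp; the last joint's range is limited). The gripper opens to 85 mm and grips with 20 to 120 N. Pads are 22 mm wide; open, the fingers measure 114 mm over their backs; the gripper's body (76 mm by 85 mm) begins 54 mm behind the grasp point. The pads swing forward as they close: fully open they stand 13 mm farther back than shut.
Start: joints at [1.112, 0.158, 1.597, -0, 1.386, -0.21], TCP at [0.142, 0.557, 0.205] pointing down, gripper open.
Joint ranges: [-2.91, 2.91], [-0.94, 2.29], [0.18, 2.7], [-1.29, 4.43], [0.17, 2.64], [-3, 3]. Speed limits (rad/s): [2.57, 2.57, 3.14, 3.14, 3.14, 3.14].

### API

Orientations are given as a rotation vector (axis times angle).
In Python, from station import get_state, cams, sign_off gives the robot as it stands.
- The arm moves only by the shell command python3 -m handwheel 'ROWS'. ROWS is JSON, a list of rows, each an object of numbers: "x", "y", "z": the shift along the world's x, y, z in cm; "roll": the turn about the world's z in degrees; "gripper": the opening, from -1 (shut) to 1 (fully open), so that 0 is half open. In form: [{"x": .., "y": .., "z": .., "roll": .., "gripper": ..}, ...]. A call has 1 to 5 rows; each row is the pose to reach, as a shift and turn from the pose commanded when the call began; what a row does not reach only later rows make up. A row lasts 1/10 s, in which the tool goes at most 50 mm and 8.59 degrees, less where a joint would pass 70% of its speed; a pose out of reach is approached as far as the arm can. A call with a gripper value outside its range is refused whole. The fingers move at their own pace and stop on an object; the grip force is fixed at half the most. Time passes only in rows, so rows that repeat a pose let the fingers close. It gives the time, the measured TCP pose, the force and the opening at its end, in the units of the state.
- get_state(): the state, without advancing time (a new reading comes with each control period).
- cams.capture(name): name is "scene" or "top" or "wrist"; returns a dict with "frame" (480x640x3 uint8, red, green, blue), "fx", "fy", "cx", "cy" (pixels), "extrinsics" (4x4, takes a point from camera to world coordinates). Camera axes: x right, y down, z forward; pixel columns grow to the right and rows downward; lengths in m; the calibration is good to about 2 mm. A picture is of the moment at which its call begins. There is no depth.
- sign_off(): hands the job in, once; it reports no verdict.
The state is a dict: "clock": time; "qpos": joint angles; "joint_vel": joint speeds; "joint_efforts": joint torques, N m; "tcp_pos": TCP position; "eef_rot": TCP orientation; "contact_force": force on the tool from outside, world axes, zero at the start; "moment": the same for the moment, N m; "width": opening from 0.0 (shut) to 1.0 (fully open).
Only numpy, scipy, OpenCV 4.12 (cv2) and the standard library are available. Lean on these libraries where they do the work, as an engineer would, in place of code of your own. Each camera call takes 0.05 s, during which the arm holds its last target.

## Working session

There is one attempt and no reset: what is moved stays moved. The work goes in short steps, Python scripts to look and compute and a shell command to move; the robot and the scene stay as the last step left them, time stands still between calls to the robot, and variables do not carry over. Pictures are saved under pics/ and viewed, and the job is handed in when it is done.

```bash
ls; mkdir -p pics; python3 - <<'E'
from station import get_state,cams
import cv2
print(get_state())
for n in ("scene","top","wrist"):
    c=cams.capture(n); cv2.imwrite(f"pics/{n}0.png",c["frame"][:,:,::-1]); print(n,c["fx"],c["fy"],c["cx"],c["cy"],c["extrinsics"].round(4).tolist())
E
```

```text
pics
{'clock': 0.0, 'qpos': array([ 1.11186443e+00,  1.59086037e-01,  1.59824991e+00,  2.16560147e-05,
        1.38620237e+00, -2.10111801e-01]), 'joint_vel': array([ 0.0006092 , -0.00163729, -0.00115295,  0.0005042 ,  0.00090832,
       -0.00104946]), 'joint_efforts': array([-3.47292998e-04, -3.95995367e+01, -3.31430769e+01, -1.16433202e-04,
        8.24374758e-03,  1.99048618e-07]), 'tcp_pos': array([0.14132156, 0.55668324, 0.20398732]), 'eef_rot': array([-1.56378827,  0.19590262, -0.19486517]), 'contact_force': array([-0.93878991,  0.34973476, -0.54801892]), 'moment': array([-0.0236588 ,  0.01132644,  0.00958121]), 'width': 0.9977572632476379}
scene 462.75674110501853 462.75674110501853 318.17003272951024 244.67068793607007 [[-0.8251, -0.2679, 0.4975, 0.1342], [-0.565, 0.3971, -0.7232, 0.9413], [-0.0038, -0.8778, -0.479, 0.5777], [0.0, 0.0, 0.0, 1.0]]
top 535.0633009422157 535.0633009422157 320.2578285810151 238.45814903990433 [[0.4049, -0.8699, 0.2816, 0.2688], [-0.9143, -0.3854, 0.1244, 0.0885], [0.0003, -0.3079, -0.9514, 1.2879], [0.0, 0.0, 0.0, 1.0]]
wrist 382.8841908078437 382.8841908078437 323.3478199702979 241.8432892357612 [[0.2467, 0.9261, 0.2854, 0.0697], [0.9691, -0.2352, -0.0745, 0.5752], [-0.0018, 0.2949, -0.9555, 0.3735], [0.0, 0.0, 0.0, 1.0]]
```

View pics/scene0.png

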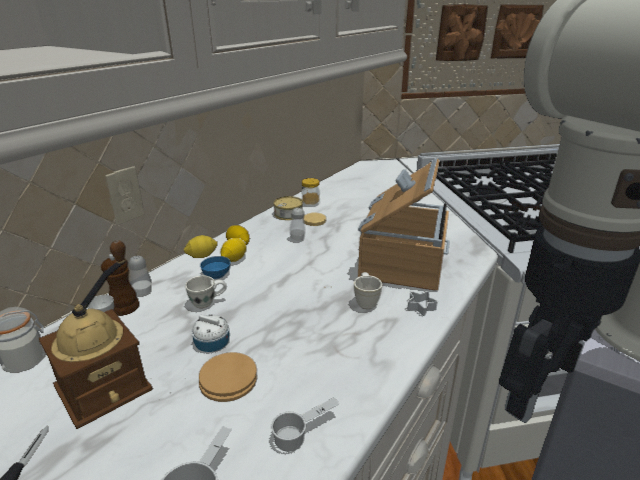

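View pics/top0.png

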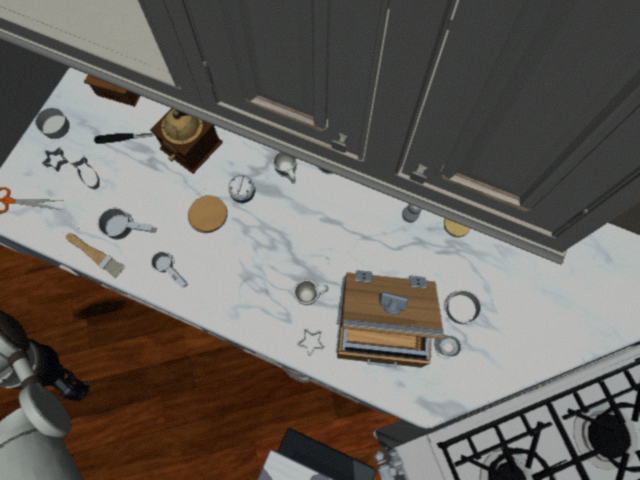

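View pics/wrist0.png

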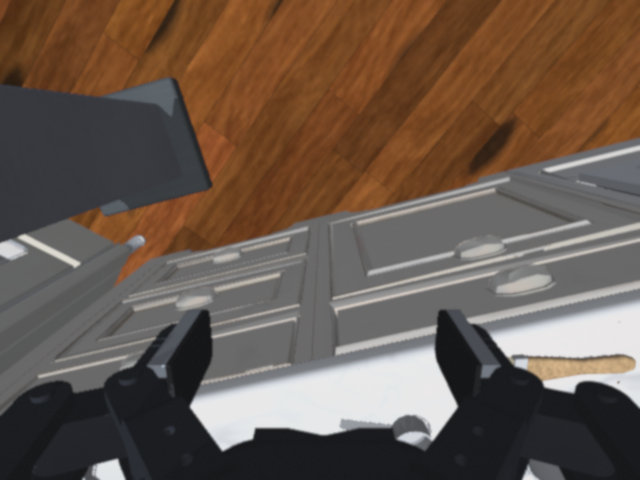

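```bash
python3 - <<'E'
import cv2
a=cv2.imread("pics/top0.png")[250:380,290:490]; cv2.imwrite("pics/topz.png",cv2.resize(a,None,fx=4,fy=4,interpolation=cv2.INTER_CUBIC))
a=cv2.imread("pics/scene0.png")[150:320,335:465]; cv2.imwrite("pics/scenez.png",cv2.resize(a,None,fx=3.5,fy=3.5,interpolation=cv2.INTER_CUBIC))
E
```

```text
(no output)
```

View pics/topz.png

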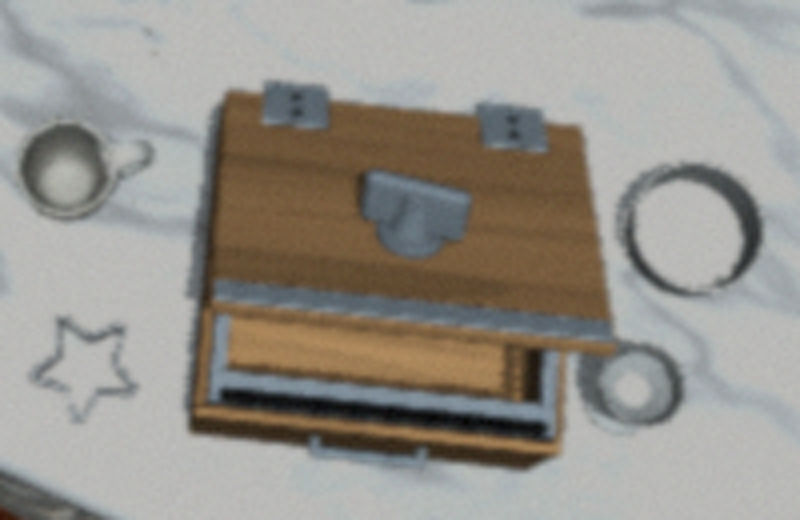

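View pics/scenez.png

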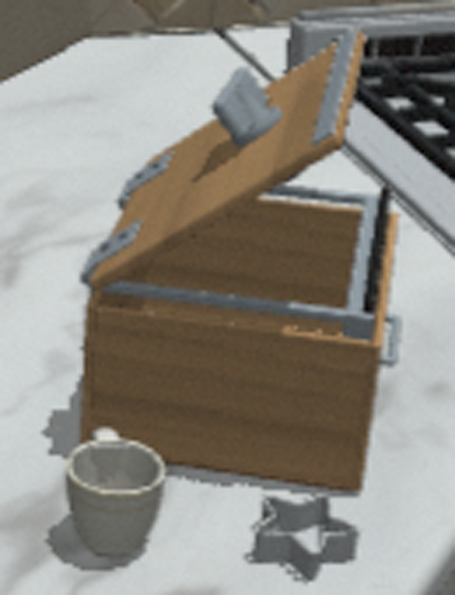

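```bash
cat > h.py <<'E'
import numpy as np
K={"scene":(462.7567,318.17,244.6707,np.array([[-0.8251,-0.2679,0.4975,0.1342],[-0.565,0.3971,-0.7232,0.9413],[-0.0038,-0.8778,-0.479,0.5777]])),
"top":(535.0633,320.2578,238.4581,np.array([[0.4049,-0.8699,0.2816,0.2688],[-0.9143,-0.3854,0.1244,0.0885],[0.0003,-0.3079,-0.9514,1.2879]]))}
def ray(n,u,v):
    f,cx,cy,E=K[n]; d=E[:,:3]@np.array([(u-cx)/f,(v-cy)/f,1]); return E[:,3],d/np.linalg.norm(d)
def onz(n,u,v,z):
    o,d=ray(n,u,v); return o+d*(z-o[2])/d[2]
def tri(a,b):
    (o1,d1),(o2,d2)=ray(*a),ray(*b); s=np.linalg.lstsq(np.c_[d1,-d2],o2-o1,rcond=None)[0]
    p,q=o1+d1*s[0],o2+d2*s[1]; return (p+q)/2,np.linalg.norm(p-q)
def proj(n,p):
    f,cx,cy,E=K[n]; c=E[:,:3].T@(np.array(p)-E[:,3]); return f*c[0]/c[2]+cx,f*c[1]/c[2]+cy
E
python3 - <<'E'
from h import *
np.set_printoptions(precision=4,suppress=True)
T=lambda u,v:("top",290+(u+.5)/4-.5,250+(v+.5)/4-.5)
S=lambda u,v:("scene",335+(u+.5)/3.5-.5,150+(v+.5)/3.5-.5)
fl=onz(*T(194,410),.11); fr=onz(*T(560,440),.11); print("front top",fl,fr,np.linalg.norm(fl-fr))
print("front bottom",onz(*T(190,432),0),onz(*T(530,469),0))
print("scene fl bottom",onz(*S(360,490),0),"fl top",onz(*S(376,345),.11),"bl bottom",onz(*S(85,455),0))
bl=onz(*T(227,92),.118); br=onz(*T(582,127),.118); print("hinge",bl,br,np.linalg.norm(bl-br))
for nm,a,b in [("lid FL top",T(212,300),S(317,138)),("lid FR top",T(613,338),S(362,33)),("wing tip L",T(367,171),S(214,103)),("wing tip R",T(472,190),S(244,67))]:
    print(nm,*tri(a,b))
E
```

```text
front top [0.3966 0.1024 0.11  ] [ 0.4619 -0.0843  0.11  ] 0.1977430988390251
front bottom [0.3959 0.1008 0.    ] [ 0.4571 -0.0901  0.    ]
scene fl bottom [0.3986 0.0928 0.    ] fl top [0.398 0.104 0.11 ] bl bottom [0.5625 0.1547 0.    ]
hinge [0.565 0.155 0.118] [ 0.6269 -0.0347  0.118 ] 0.19952625940530472
lid FL top [0.4399 0.1152 0.2345] 0.009012816264392674
lid FR top [ 0.4952 -0.0731  0.2362] 0.004764068938254323
wing tip L [0.5299 0.0683 0.2229] 0.0015116523564695664
wing tip R [0.5379 0.0158 0.2301] 0.0038524834660044896
```

```bash
python3 - <<'E'
from h import *
from scipy.spatial.transform import Rotation as R
np.set_printoptions(precision=4,suppress=True)
print("cabinet corner",tri(("top",563,260),("scene",404,50)))
r=R.from_rotvec([-1.56378827,0.19590262,-0.19486517]); M=r.as_matrix(); print(M)
z=M[:,2]; print("jaw angle",np.degrees(np.arctan2(z[1],z[0])))
yaw=np.radians(18.4); c=np.array([.515,.036]); ex=np.array([np.cos(yaw),np.sin(yaw)])
hin=c+.085*ex
for A in (.66,.4,.1,.06,0):
    P=lambda s,h:(*(hin-ex*(s*np.cos(A)-h*np.sin(A))),.118+s*np.sin(A)+h*np.cos(A))
    print(A,"push",np.array(P(.155,.010)),"wingc",np.array(P(.115,.033)),"wingtop",np.array(P(.115,.046)))
A=.66; ey=np.array([-np.sin(yaw),np.cos(yaw)])
P=lambda s,h,y=0:(*(hin-ex*(s*np.cos(A)-h*np.sin(A))+ey*y),.118+s*np.sin(A)+h*np.cos(A))
for q in (P(.18,.01,.1),P(.18,.01,-.1),P(.115,.046,.027),P(.115,.046,-.027)): print("top",np.round(proj("top",q)),"scene",np.round(proj("scene",q)))
T=lambda u,v:(290+(u+.5)/4-.5,250+(v+.5)/4-.5)
S=lambda u,v:(335+(u+.5)/3.5-.5,150+(v+.5)/3.5-.5)
for t,s in [((212,300),(317,138)),((613,338),(362,33)),((367,171),(214,103)),((472,190),(244,67))]: print("meas",np.round(T(*t)),np.round(S(*s)))
E
```

```text
cabinet corner (array([ 0.6444, -0.1757,  0.4531]), np.float64(0.005660519005228726))
[[ 0.9692 -0.0009  0.2463]
 [-0.2463 -0.0017  0.9692]
 [-0.0004 -1.     -0.0019]]
jaw angle 75.74345289666344
0.66 push [0.4853 0.0261 0.2209] wingc [0.5286 0.0405 0.2146] wingtop [0.5362 0.0431 0.2248]
0.4 push [0.4639 0.019  0.1876] wingc [0.5073 0.0335 0.1932] wingtop [0.5121 0.0351 0.2052]
0.1 push [0.4503 0.0145 0.1434] wingc [0.4902 0.0278 0.1623] wingtop [0.4914 0.0282 0.1753]
0.06 push [0.4494 0.0142 0.1373] wingc [0.4886 0.0272 0.1578] wingtop [0.4893 0.0275 0.1708]
0 push [0.4486 0.0139 0.128 ] wingc [0.4865 0.0265 0.151 ] wingtop [0.4865 0.0265 0.164 ]
top [342. 325.] scene [430. 189.]
top [444. 334.] scene [436. 158.]
top [381. 293.] scene [397. 179.]
top [408. 295.] scene [400. 170.]
meas [343. 325.] [425. 189.]
meas [443. 334.] [438. 159.]
meas [381. 292.] [396. 179.]
meas [408. 297.] [404. 169.]
```

```bash
python3 -m handwheel '[{"x":1,"y":-2,"z":3,"roll":-5,"gripper":-1},{"x":3,"y":-5,"z":6,"roll":-10,"gripper":-1},{"x":6,"y":-9,"z":9,"roll":-15,"gripper":-1},{"x":8,"y":-12,"z":9,"roll":-20,"gripper":-1},{"x":10,"y":-15,"z":9,"roll":-25,"gripper":-1}]'
```

```text
clock: 0.65
tcp_pos: [0.2429, 0.4062, 0.2965]
eef_rot: [-1.5, 0.538, -0.54]
contact_force: [1.0, -0.2, -0.3]
width: 0.145
```

```bash
python3 -m handwheel '[{"x":2,"y":-3,"z":0,"roll":-5,"gripper":-1},{"x":4,"y":-6,"z":0,"roll":-10,"gripper":-1},{"x":6,"y":-9,"z":0,"roll":-15,"gripper":-1},{"x":8,"y":-12,"z":0,"roll":-20,"gripper":-1},{"x":10,"y":-15,"z":0,"roll":-25,"gripper":-1}]'
```

```text
clock: 1.15
tcp_pos: [0.342, 0.2559, 0.2948]
eef_rot: [-1.388, 0.875, -0.875]
contact_force: [0.6, 0.4, 0.1]
width: 0.0
```

```bash
python3 -m handwheel '[{"x":3,"y":-5,"z":0,"roll":-2,"gripper":-1},{"x":6,"y":-9,"z":0,"roll":-4,"gripper":-1},{"x":9,"y":-14,"z":0,"roll":-6,"gripper":-1},{"x":12,"y":-19,"z":0,"roll":-7.3,"gripper":-1},{"x":14,"y":-22.5,"z":0,"roll":-7.3,"gripper":-1}]'; python3 -c "
from station import get_state;print(get_state())"
```

```text
clock: 1.65
tcp_pos: [0.4745, 0.0434, 0.2948]
eef_rot: [-1.344, 0.97, -0.969]
contact_force: [0.2, 0.5, 0.8]
width: -0.0
{'clock': 1.65, 'qpos': array([-1.63273036e-01, -1.49436228e-01,  1.73021661e+00,  2.56892118e-04,
        1.56083629e+00, -4.84386433e-01]), 'joint_vel': array([-0.87896371,  0.53091231, -0.46447956,  0.00639599, -0.07143375,
       -0.88959646]), 'joint_efforts': array([  3.28541994, -31.45578861, -32.27927685,  -0.23530232,
         0.25440954,   1.01071537]), 'tcp_pos': array([0.47453583, 0.04342765, 0.2948212 ]), 'eef_rot': array([-1.34394507,  0.96955782, -0.96933259]), 'contact_force': array([0.18189852, 0.52916861, 0.77349682]), 'moment': array([ 0.04312574, -0.02543094, -0.00789983]), 'width': -0.000346209495956243}
```

```bash
python3 -m handwheel '[{"x":0.3,"y":-0.6,"z":-1,"roll":0,"gripper":-1},{"x":0.3,"y":-0.6,"z":-2.5,"roll":0,"gripper":-1},{"x":0.3,"y":-0.6,"z":-4,"roll":0,"gripper":-1},{"x":0.3,"y":-0.6,"z":-5,"roll":0,"gripper":-1},{"x":0.3,"y":-0.6,"z":-5.5,"roll":0,"gripper":-1}]'
```

```text
clock: 2.15
tcp_pos: [0.4756, 0.0407, 0.2382]
eef_rot: [-1.346, 0.969, -0.965]
contact_force: [0.4, 0.4, -0.7]
width: -0.002
```

```bash
python3 - <<'E'
from station import get_state,cams
import cv2
print(get_state()['tcp_pos'],get_state()['contact_force'])
c=cams.capture("scene"); cv2.imwrite("pics/scene1.png",c["frame"][100:340,300:620,::-1].repeat(2,0).repeat(2,1))
E
```

```text
[0.47562549 0.04074666 0.23816825] [ 0.38747347  0.36847926 -0.71219242]
```

View pics/scene1.png

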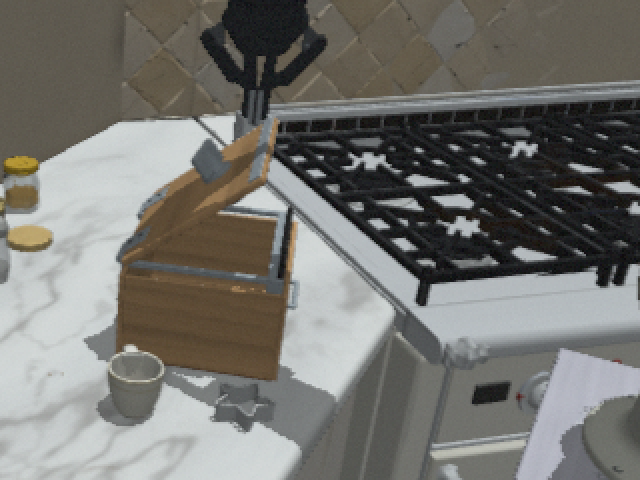

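```bash
python3 -m handwheel '[{"x":0,"y":0,"z":0,"roll":0,"gripper":-1},{"x":0,"y":0,"z":0,"roll":0,"gripper":-1}]'; python3 - <<'E'
from station import get_state
from h import *
s=get_state(); print(s['tcp_pos'],s['joint_vel'].round(3),s['qpos'].round(4))
print(proj("scene",s['tcp_pos']), proj("top",s['tcp_pos']))
E
```

```text
clock: 2.4
tcp_pos: [0.4773, 0.0397, 0.2408]
eef_rot: [-1.344, 0.967, -0.969]
contact_force: [0.2, 0.2, -0.4]
width: 0.001
[0.47728706 0.03968317 0.2407604 ] [-0.006  0.001 -0.006 -0.     0.001  0.001] [-0.1701 -0.1213  1.8099 -0.      1.4515 -0.4927]
(np.float64(425.19794716044555), np.float64(172.17250540249938)) (np.float64(385.92904953359067), np.float64(320.0095062086016))
```

```bash
python3 - <<'E'
from station import cams
import cv2
f=lambda n:cams.capture(n)["frame"][:,:,::-1]
a=f("scene")[90:230,340:500]; cv2.imwrite("pics/s2.png",cv2.resize(a,None,fx=4,fy=4,interpolation=cv2.INTER_CUBIC))
a=f("top")[230:400,270:470]; cv2.imwrite("pics/t2.png",cv2.resize(a,None,fx=3.5,fy=3.5,interpolation=cv2.INTER_CUBIC))
E
```

```text
(no output)
```

View pics/s2.png

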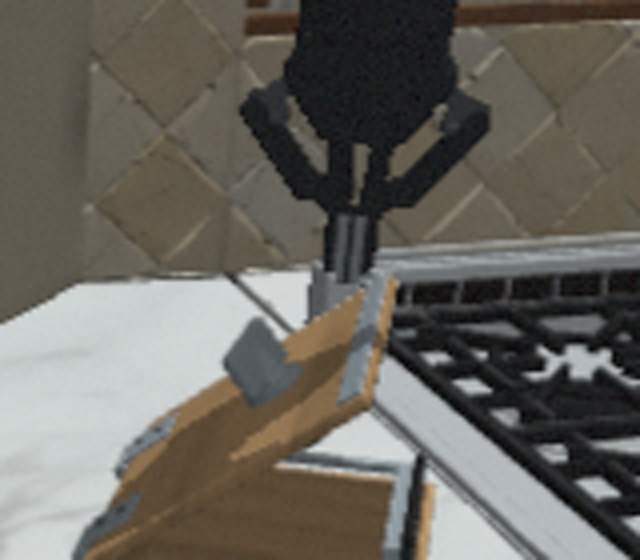

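View pics/t2.png

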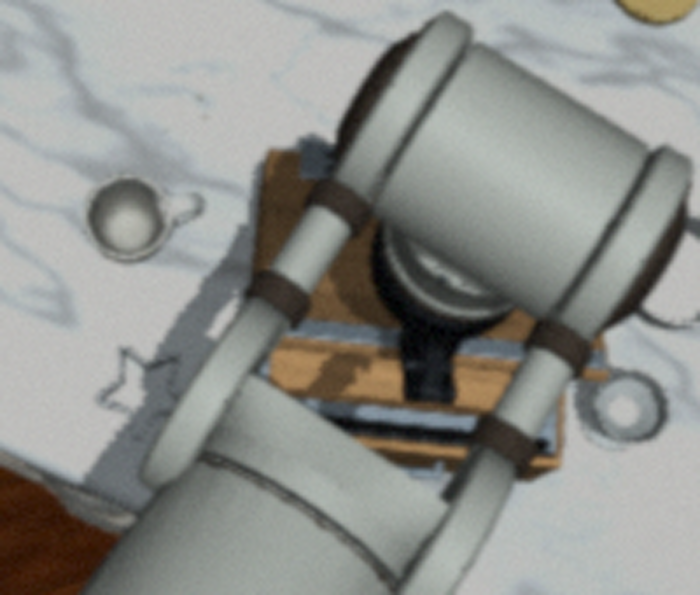

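```bash
python3 - <<'E'
from h import *
p=np.array([0.47728706,0.03968317,0.2407604]); j=np.array([.949,.316,0])
for n,q in [("tcp",p),("grasp",p+[0,0,.019]),("body",p+[0,0,.073]),("knuckle-",p-.06*j+[0,0,.09]),("knuckle+",p+.06*j+[0,0,.09])]:
    s=np.array(proj("scene",q)); t=np.array(proj("top",q)); print(n,"s2",((s-[340,90])*4).round(),"t2",((t-[270,230])*3.5).round())
E
python3 - <<'E'
from station import cams
import cv2
cv2.imwrite("pics/w2.png",cams.capture("wrist")["frame"][:,:,::-1])
E
```

```text
tcp s2 [341. 329.] t2 [406. 315.]
grasp s2 [345. 294.] t2 [410. 309.]
body s2 [356. 193.] t2 [422. 292.]
knuckle- s2 [482. 168.] t2 [420. 404.]
knuckle+ s2 [241. 152.] t2 [432. 173.]
```

View pics/w2.png

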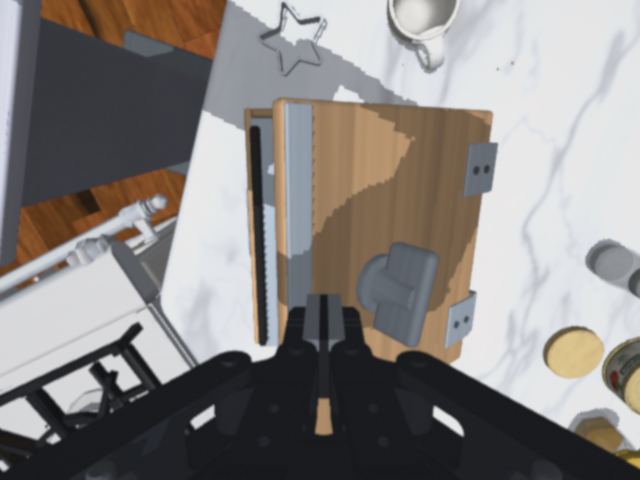

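```bash
python3 - <<'E'
from h import *
from station import cams
np.set_printoptions(precision=4,suppress=True)
c=cams.capture("wrist"); K["wrist"]=(c["fx"],c["cx"],c["cy"],c["extrinsics"][:3]); print(c["extrinsics"])
p=np.array([0.47728706,0.03968317,0.2407604])
print("tcp in wrist",proj("wrist",p))
# star centre (table), wrist (295,38); top star (311,341)
print("star",onz("wrist",295,38,.01),onz("top",312,342,.01))
yaw=np.radians(18.4); ce=np.array([.515,.036]); ex=np.array([np.cos(yaw),np.sin(yaw)]);ey=np.array([-ex[1],ex[0]]); hin=ce+.085*ex
for A in (.60,.66,.72):
    P=lambda s,h,y=0:(*(hin-ex*(s*np.cos(A)-h*np.sin(A))+ey*y),.118+s*np.sin(A)+h*np.cos(A))
    print(A,"FLtop",proj("wrist",P(.18,.01,.1)),"FL under",proj("wrist",P(.18,0,.1)),"wing ends",proj("wrist",P(.115,.046,.027)),proj("wrist",P(.115,.046,-.027)))
print("binFL",proj("wrist",(*(ce-.09*ex+.1*ey),.11)))
E
```

```text
[[ 0.9487  0.3015  0.0949  0.4544]
 [ 0.3161 -0.9065 -0.2801  0.1105]
 [ 0.0016  0.2957 -0.9553  0.41  ]
 [ 0.      0.      0.      1.    ]]
tcp in wrist (np.float64(321.3177843291246), np.float64(285.64396030206575))
star [0.4056 0.1749 0.01  ] [0.4041 0.1693 0.01  ]
0.6 FLtop (np.float64(269.0265885611694), np.float64(99.35728849076477)) FL under (np.float64(259.2997172308472), np.float64(100.40770386769287)) wing ends (np.float64(418.786603220381), np.float64(249.63239375794242)) (np.float64(411.66733520151706), np.float64(340.8010093864647))
0.66 FLtop (np.float64(282.4837045548488), np.float64(98.189496918034)) FL under (np.float64(270.49168062706525), np.float64(99.2947605485437)) wing ends (np.float64(432.9589462524674), np.float64(252.06751806673643)) (np.float64(424.64321967307785), np.float64(344.67370582525973))
0.72 FLtop (np.float64(298.6013227017761), np.float64(96.97116454848378)) FL under (np.float64(284.13164326987413), np.float64(98.12718028631764)) wing ends (np.float64(447.897314244804), np.float64(254.34716854896226)) (np.float64(438.29991530186476), np.float64(348.2886668681655))
binFL (np.float64(247.00566467060852), np.float64(108.8563391950886))
```

```bash
python3 - <<'E'
from h import *
from station import cams
import cv2
c=cams.capture("wrist"); K["wrist"]=(c["fx"],c["cx"],c["cy"],c["extrinsics"][:3])
p=np.array([0.47728706,0.03968317,0.2407604])
for d in (0,.01,.019,.023,.03): print(d,proj("wrist",p+[0,0,d]),proj("scene",p+[0,0,d]))
print("init",proj("scene",(.1413,.5567,.204)),proj("scene",(.1413,.5567,.223)),[proj("scene",np.array([.1413,.5567,.217])+s*.0425*np.array([.246,.969,0])) for s in (1,-1)])
a=cams.capture("scene")["frame"][:,:,::-1].copy()
for d in (0,.02,.04,.073): cv2.circle(a,tuple(int(round(v)) for v in proj("scene",p+[0,0,d])),1,(0,0,255),-1)
a=a[110:210,380:480]; cv2.imwrite("pics/s3.png",cv2.resize(a,None,fx=6,fy=6,interpolation=cv2.INTER_NEAREST))
a=cv2.imread("pics/scene0.png")[280:440,480:640];cv2.imwrite("pics/s3b.png",cv2.resize(a,None,fx=3,fy=3,interpolation=cv2.INTER_NEAREST))
E
```

```text
0 (np.float64(321.47091549601464), np.float64(285.71628244475374)) (np.float64(425.19794541132444), np.float64(172.1725036054329))
0.01 (np.float64(321.3982469942234), np.float64(294.6288834912023)) (np.float64(425.7034690521333), np.float64(167.67013629646704))
0.019 (np.float64(321.3256684826432), np.float64(303.5304474744184)) (np.float64(426.1626870713734), np.float64(163.58018276984893))
0.023 (np.float64(321.29093216453293), np.float64(307.79076573485054)) (np.float64(426.3680899964397), np.float64(161.7507937159464))
0.03 (np.float64(321.2260196595623), np.float64(315.75211412470156)) (np.float64(426.72949814557927), np.float64(158.53196851268513))
init (np.float64(531.9916728279105), np.float64(418.86054440047803)) (np.float64(536.2270149787876), np.float64(405.2800101087819)) [(np.float64(512.9284564003979), np.float64(433.6498916453607)), (np.float64(554.5619561396152), np.float64(388.0702960918594))]
```

View pics/s3.png

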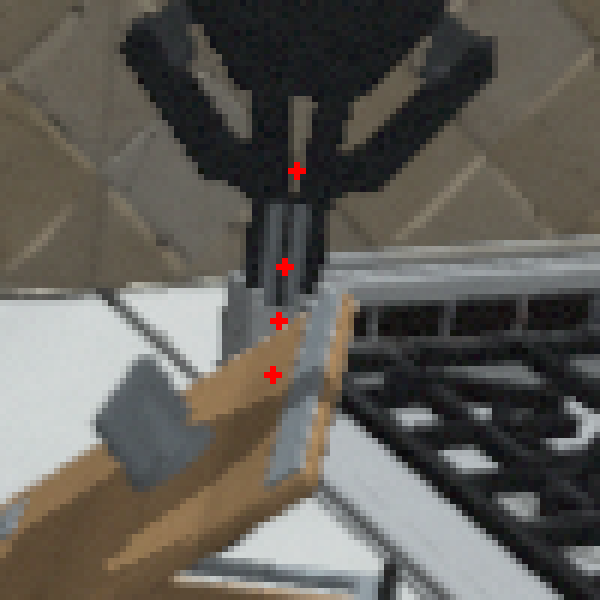

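View pics/s3b.png

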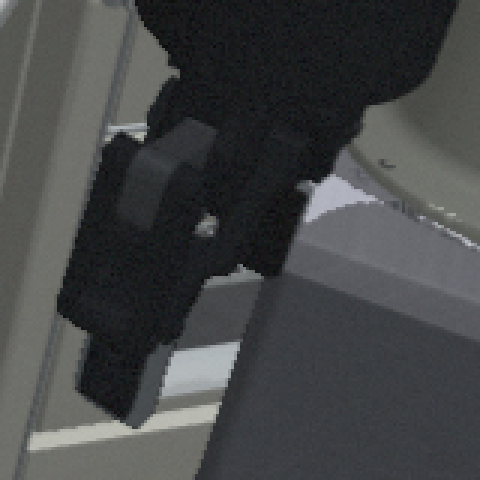

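```bash
python3 -m handwheel '[{"x":0.4,"y":-0.7,"z":0,"roll":0,"gripper":-1},{"x":0.8,"y":-1.4,"z":0,"roll":0,"gripper":-1},{"x":0.8,"y":-1.4,"z":-0.4,"roll":0,"gripper":-1},{"x":0.8,"y":-1.4,"z":-0.8,"roll":0,"gripper":-1},{"x":0.8,"y":-1.4,"z":-0.8,"roll":0,"gripper":-1}]'; python3 -m handwheel '[{"x":0,"y":0,"z":-0.3,"roll":0,"gripper":-1},{"x":0,"y":0,"z":-0.6,"roll":0,"gripper":-1},{"x":0,"y":0,"z":-0.6,"roll":0,"gripper":-1}]'
```

```text
clock: 3.2
tcp_pos: [0.4843, 0.0255, 0.2309]
eef_rot: [-1.345, 0.971, -0.968]
contact_force: [-0.2, 0.6, 0.0]
width: 0.003
clock: 3.5
tcp_pos: [0.4846, 0.0256, 0.2254]
eef_rot: [-1.345, 0.969, -0.968]
contact_force: [0.1, 0.2, 0.5]
width: 0.002
```

```bash
python3 -m handwheel '[{"x":0,"y":0,"z":-0.4,"roll":0,"gripper":-1},{"x":0,"y":0,"z":-0.8,"roll":0,"gripper":-1},{"x":0,"y":0,"z":-0.8,"roll":0,"gripper":-1}]'; python3 -m handwheel '[{"x":0,"y":0,"z":-0.4,"roll":0,"gripper":-1},{"x":0,"y":0,"z":-0.8,"roll":0,"gripper":-1},{"x":0,"y":0,"z":-0.8,"roll":0,"gripper":-1}]'; 
```

```text
clock: 3.8
tcp_pos: [0.4845, 0.0255, 0.2172]
eef_rot: [-1.345, 0.97, -0.968]
contact_force: [-0.5, -0.7, -0.6]
width: -0.003
clock: 4.1
tcp_pos: [0.4845, 0.0254, 0.2092]
eef_rot: [-1.345, 0.97, -0.968]
contact_force: [0.2, -1.4, 1.7]
width: -0.0
```

```bash
python3 - <<'E'
from station import cams
import cv2
a=cams.capture("scene")["frame"][110:250,350:490,::-1]; cv2.imwrite("pics/s4.png",cv2.resize(a,None,fx=4,fy=4,interpolation=cv2.INTER_CUBIC))
E
```

```text
(no output)
```

View pics/s4.png

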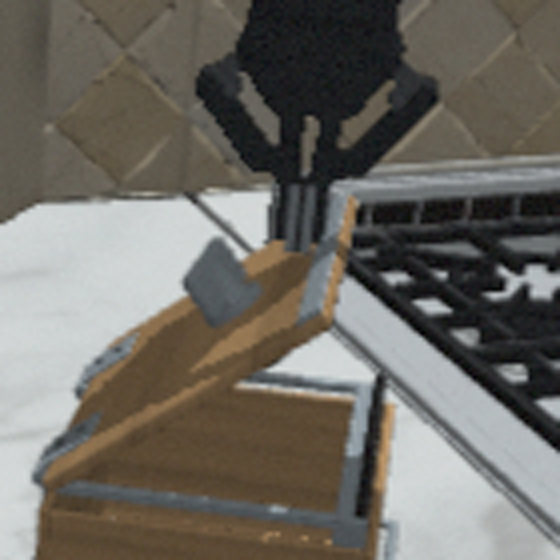

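```bash
cat >> h.py <<'E'
yaw=np.radians(18.4); ce=np.array([.515,.036]); ex=np.array([np.cos(yaw),np.sin(yaw)]);ey=np.array([-ex[1],ex[0]]); hin=ce+.085*ex
def lidpt(A,s,h,y=0): return np.array([*(hin-ex*(s*np.cos(A)-h*np.sin(A))+ey*y),.118+s*np.sin(A)+h*np.cos(A)])
def onlid(n,u,v,A,h=.01):
    o,d=ray(n,u,v); P0=lidpt(A,0,h); e1=lidpt(A,1,h)-P0; e2=lidpt(A,0,h,1)-P0
    m=np.linalg.solve(np.c_[e1,e2,-d],o-P0); return m[:2]  # s, y
E
python3 - <<'E'
from h import *
for u,v in ((305,246),(290,248),(320,238)): print(onlid("scene",350+(u+.5)/4-.5,110+(v+.5)/4-.5,.66))
tcp=np.array([.4845,.0254]); print("tcp s-forward,y",-(tcp-hin)@ex,(tcp-hin)@ey)
print(proj("scene",(.4845,.0254,.2092)),"in s4",(np.array(proj("scene",(.4845,.0254,.2092)))-[350,110])*4)
E
```

```text
[ 0.15746433 -0.04440627]
[ 0.14630512 -0.05841603]
[ 0.16728205 -0.0426978 ]
tcp s-forward,y 0.11728659814679648 -0.0004307900965450203
(np.float64(423.1531508587198), np.float64(183.4305046866954)) in s4 [292.61260343 293.72201875]
```

```bash
python3 -m handwheel '[{"x":-0.2,"y":-0.1,"z":-0.4,"roll":0,"gripper":-1},{"x":-0.5,"y":-0.2,"z":-0.9,"roll":0,"gripper":-1},{"x":-0.8,"y":-0.3,"z":-1.4,"roll":0,"gripper":-1},{"x":-1.1,"y":-0.4,"z":-1.9,"roll":0,"gripper":-1}]'; python3 -m handwheel '[{"x":-0.3,"y":-0.1,"z":-0.5,"roll":0,"gripper":-1},{"x":-0.6,"y":-0.15,"z":-1,"roll":0,"gripper":-1},{"x":-0.8,"y":-0.2,"z":-1.5,"roll":0,"gripper":-1},{"x":-1,"y":-0.25,"z":-2,"roll":0,"gripper":-1}]'
```

```text
clock: 4.55
tcp_pos: [0.4736, 0.0213, 0.1905]
eef_rot: [-1.345, 0.969, -0.969]
contact_force: [0.4, -0.0, 1.0]
width: -0.004
clock: 4.95
tcp_pos: [0.4637, 0.0188, 0.1706]
eef_rot: [-1.344, 0.969, -0.969]
contact_force: [0.0, 0.1, 0.9]
width: 0.001
```

```bash
python3 - <<'E'
from station import cams
import cv2
a=cams.capture("scene")["frame"][110:250,350:490,::-1]; cv2.imwrite("pics/s5.png",cv2.resize(a,None,fx=4,fy=4,interpolation=cv2.INTER_CUBIC))
E
```

```text
(no output)
```

View pics/s5.png

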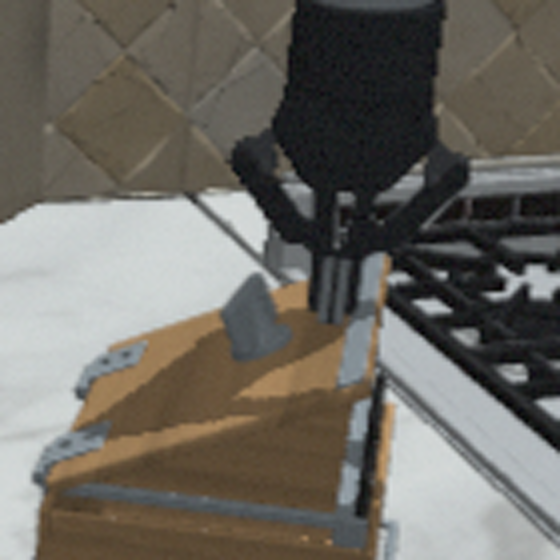

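```bash
python3 -m handwheel '[{"x":-0.25,"y":-0.1,"z":-0.6,"roll":0,"gripper":-1},{"x":-0.5,"y":-0.2,"z":-1.2,"roll":0,"gripper":-1},{"x":-0.7,"y":-0.25,"z":-1.8,"roll":0,"gripper":-1},{"x":-0.9,"y":-0.3,"z":-2.4,"roll":0,"gripper":-1},{"x":-1.0,"y":-0.3,"z":-3,"roll":0,"gripper":-1}]'; python3 -m handwheel '[{"x":-0.15,"y":-0.05,"z":-0.5,"roll":0,"gripper":-1},{"x":-0.3,"y":-0.1,"z":-1,"roll":0,"gripper":-1},{"x":-0.4,"y":-0.15,"z":-1.4,"roll":0,"gripper":-1},{"x":-0.4,"y":-0.15,"z":-1.7,"roll":0,"gripper":-1}]'
```

```text
clock: 5.5
tcp_pos: [0.4537, 0.0158, 0.1404]
eef_rot: [-1.345, 0.969, -0.969]
contact_force: [-0.3, -0.3, 0.1]
width: -0.003
clock: 5.9
tcp_pos: [0.4497, 0.0144, 0.1236]
eef_rot: [-1.345, 0.969, -0.969]
contact_force: [0.0, -1.0, 0.0]
width: -0.0
```

```bash
python3 - <<'E'
from station import cams,get_state
import cv2
print(get_state()['contact_force'])
a=cams.capture("scene")["frame"][110:250,350:490,::-1]; cv2.imwrite("pics/s6.png",cv2.resize(a,None,fx=4,fy=4,interpolation=cv2.INTER_CUBIC))
E
```

```text
[ 0.00864789 -0.97870203  0.03909534]
```

View pics/s6.png

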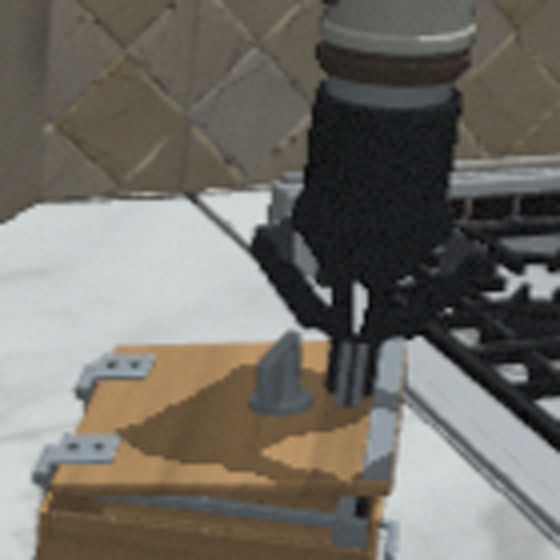

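```bash
for i in 1 2 3; do python3 -m handwheel '[{"x":0,"y":0,"z":-0.15,"roll":0,"gripper":-1},{"x":0,"y":0,"z":-0.3,"roll":0,"gripper":-1},{"x":0,"y":0,"z":-0.3,"roll":0,"gripper":-1}]' | grep -E "tcp|force"; done
```

```text
tcp_pos: [0.4499, 0.0144, 0.1209]
contact_force: [0.1, -0.2, -0.4]
tcp_pos: [0.4498, 0.0144, 0.1178]
contact_force: [-0.2, -0.1, -0.1]
tcp_pos: [0.4499, 0.0143, 0.1149]
contact_force: [-0.2, -0.2, -0.2]
```

```bash
for i in 1 2 3; do python3 -m handwheel '[{"x":0,"y":0,"z":-0.15,"roll":0,"gripper":-1},{"x":0,"y":0,"z":-0.15,"roll":0,"gripper":-1}]' | grep -E "tcp|force"; done;  python3 - <<'E'
from station import cams,get_state
import cv2
a=cams.capture("scene")["frame"][150:290,350:490,::-1]; cv2.imwrite("pics/s7.png",cv2.resize(a,None,fx=4,fy=4,interpolation=cv2.INTER_CUBIC))
E
```

```text
tcp_pos: [0.45, 0.0143, 0.1134]
contact_force: [0.3, 0.7, -0.3]
tcp_pos: [0.4499, 0.0143, 0.1119]
contact_force: [-0.6, -0.5, 1.2]
tcp_pos: [0.4499, 0.0143, 0.1104]
contact_force: [-0.8, -0.7, 1.4]
```

View pics/s7.png

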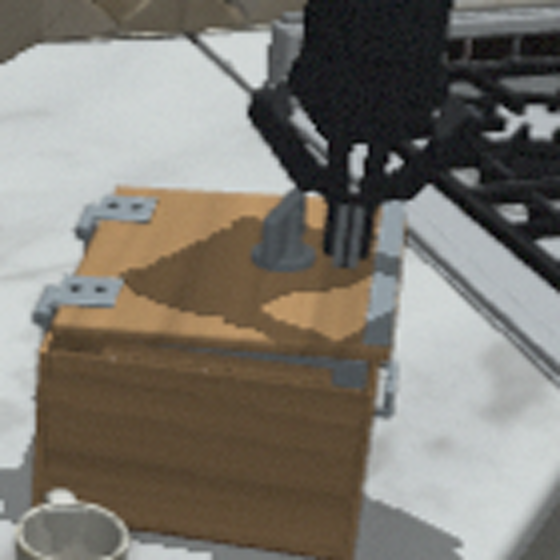

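```bash
for i in 1 2 3 4; do python3 -m handwheel '[{"x":0,"y":0,"z":-0.1,"roll":0,"gripper":-1},{"x":0,"y":0,"z":-0.1,"roll":0,"gripper":-1}]' | grep -E "tcp|force"; done
```

```text
tcp_pos: [0.4499, 0.0143, 0.1095]
contact_force: [-0.9, -1.2, 2.1]
tcp_pos: [0.4499, 0.0143, 0.1085]
contact_force: [-2.5, -1.4, 2.1]
tcp_pos: [0.4499, 0.0143, 0.1077]
contact_force: [-2.7, -1.0, 5.6]
tcp_pos: [0.45, 0.0143, 0.1075]
contact_force: [-5.3, -0.4, 12.1]
```

```bash
python3 -m handwheel '[{"x":0,"y":0,"z":0.15,"roll":0,"gripper":-1},{"x":0,"y":0,"z":0.3,"roll":0,"gripper":-1},{"x":0,"y":0,"z":0.3,"roll":0,"gripper":-1}]' | grep -E "tcp|force"; python3 - <<'E'
from station import cams,get_state
import cv2
a=cams.capture("scene")["frame"][150:290,350:490,::-1]; cv2.imwrite("pics/s8.png",cv2.resize(a,None,fx=4,fy=4,interpolation=cv2.INTER_CUBIC))
cv2.imwrite("pics/w8.png",cams.capture("wrist")["frame"][:,:,::-1])
E
```

```text
tcp_pos: [0.4502, 0.0145, 0.1095]
contact_force: [0.4, 1.4, 2.7]
```

View pics/s8.png

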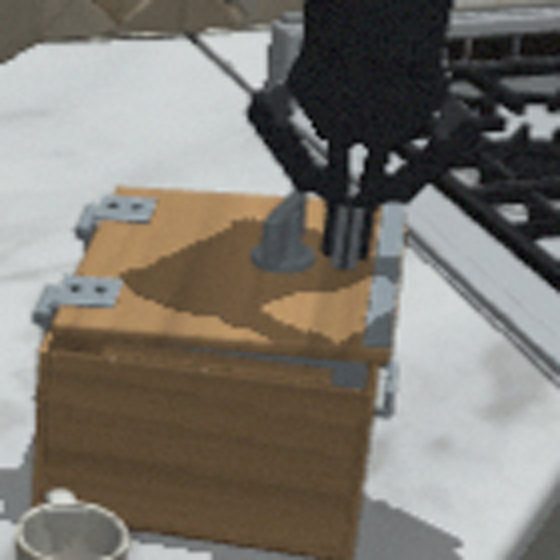

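View pics/w8.png

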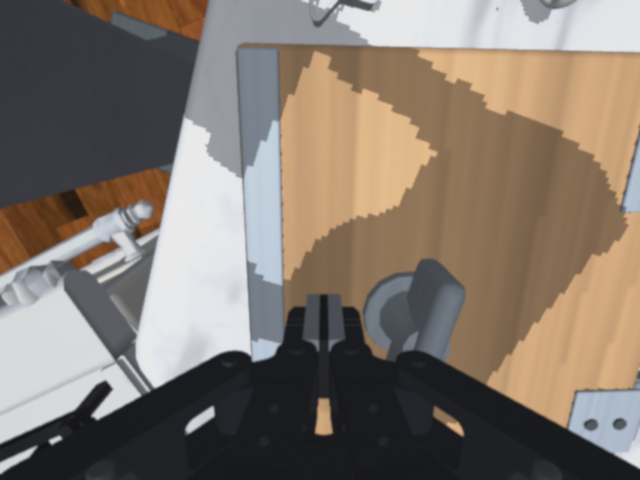

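```bash
python3 - <<'E'
from h import *
for A in (-.05,0,.03,.06,.1,.15):
    print(A,[ ((np.array(proj("scene",lidpt(A,.18,.01,y)))-[350,150])*4).round() for y in (.1,-.1)], ((np.array(proj("scene",lidpt(A,.18,0,.1)))-[350,150])*4).round(),"wingtop",[((np.array(proj("scene",lidpt(A,.115,.046,y)))-[350,150])*4).round() for y in (.027,-.027)])
E
python3 - <<'E'
import cv2
a=cv2.imread("pics/s8.png")[160:420,200:460]; cv2.imwrite("pics/s8z.png",cv2.resize(a,None,fx=2.3,fy=2.3))
E
```

```text
-0.05 [array([382., 378.]), array([396., 226.])] [378. 395.] wingtop [array([278., 239.]), array([287., 201.])]
0 [array([384., 362.]), array([398., 212.])] [381. 379.] wingtop [array([275., 229.]), array([284., 192.])]
0.03 [array([384., 353.]), array([398., 204.])] [382. 370.] wingtop [array([273., 223.]), array([282., 186.])]
0.06 [array([384., 344.]), array([398., 196.])] [383. 361.] wingtop [array([271., 217.]), array([280., 180.])]
0.1 [array([384., 331.]), array([398., 185.])] [384. 348.] wingtop [array([268., 209.]), array([277., 172.])]
0.15 [array([383., 315.]), array([398., 171.])] [384. 333.] wingtop [array([263., 199.]), array([273., 163.])]
```

View pics/s8z.png

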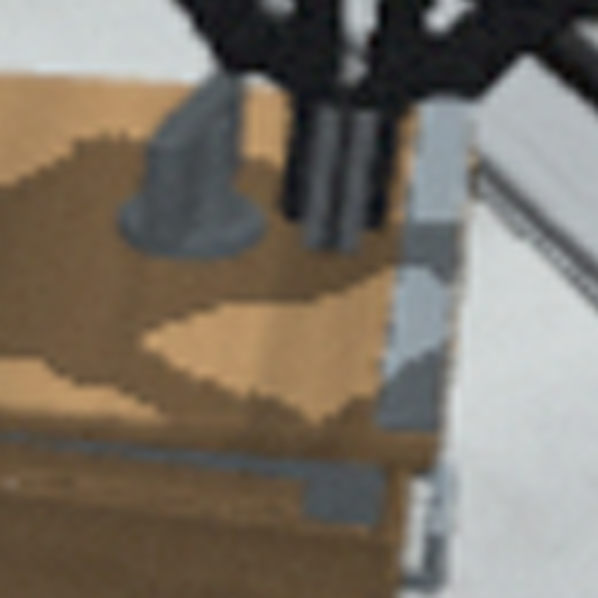

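```bash
python3 -m handwheel '[{"x":0,"y":0,"z":1,"roll":0,"gripper":-1},{"x":0,"y":0,"z":3,"roll":0,"gripper":-1},{"x":0,"y":0,"z":6,"roll":0,"gripper":-1},{"x":0,"y":0,"z":9,"roll":0,"gripper":0},{"x":0,"y":0,"z":9,"roll":0,"gripper":0}]' | grep -E "tcp|force"; python3 - <<'E'
from station import cams,get_state
import cv2
a=cams.capture("scene")["frame"][150:290,350:490,::-1]; cv2.imwrite("pics/s9.png",cv2.resize(a,None,fx=4,fy=4,interpolation=cv2.INTER_CUBIC))
c=cams.capture("wrist");cv2.imwrite("pics/w9.png",c["frame"][:,:,::-1]); print(c["extrinsics"].tolist(),get_state()["tcp_pos"])
E
```

```text
tcp_pos: [0.4528, 0.0138, 0.2046]
contact_force: [0.1, -0.6, 0.8]
[[0.948758582281684, 0.30028162126585817, 0.0984281488030499, 0.42801485262815336], [0.31596482737220666, -0.9062210922779643, -0.2809440509677741, 0.08529028812042133], [0.004835329409596834, 0.29764791254178025, -0.9546634693697145, 0.37128034558285117], [0.0, 0.0, 0.0, 1.0]] [0.45035097 0.01430048 0.20024447]
```

View pics/s9.png

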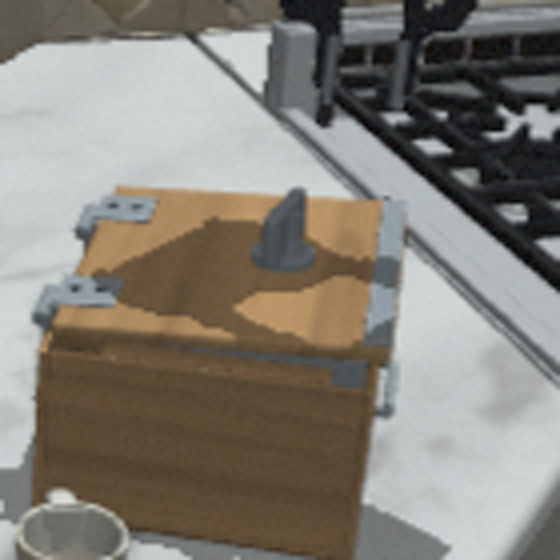

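View pics/w9.png

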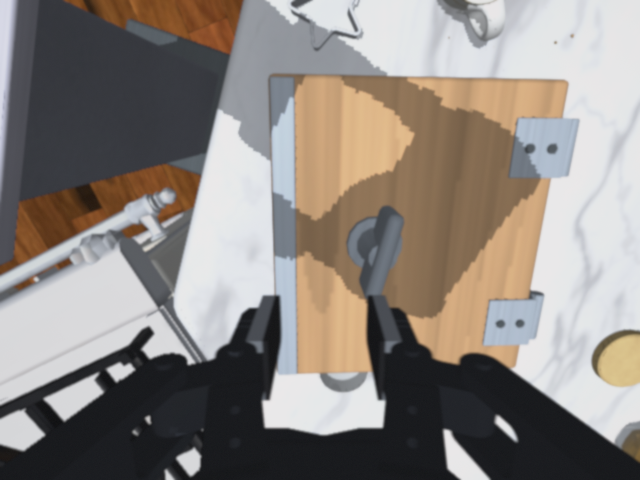

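```bash
python3 - <<'E'
from h import *
import cv2
from station import cams
a=cv2.imread("pics/w9.png")[190:310,330:430]; cv2.imwrite("pics/w9z.png",cv2.resize(a,None,fx=6,fy=5.0,interpolation=cv2.INTER_CUBIC))
E
```

```text
(no output)
```

View pics/w9z.png

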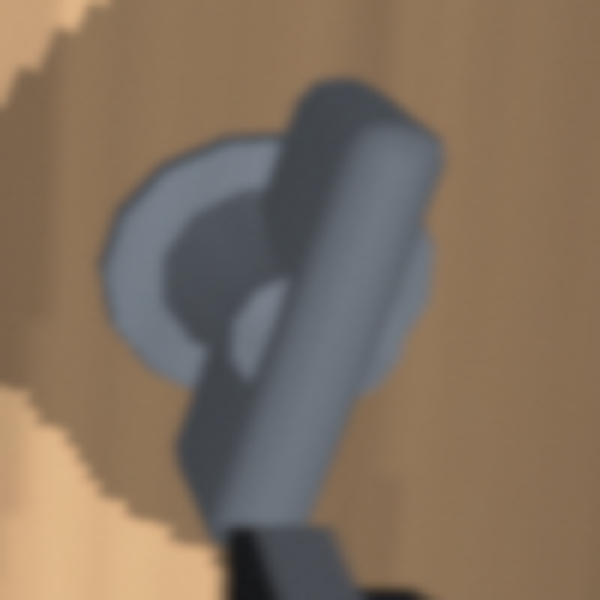

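```bash
python3 - <<'E'
from h import *
E=np.array([[0.948758582281684, 0.30028162126585817, 0.0984281488030499, 0.42801485262815336], [0.31596482737220666, -0.9062210922779643, -0.2809440509677741, 0.08529028812042133], [0.004835329409596834, 0.29764791254178025, -0.9546634693697145, 0.37128034558285117]])
K["wrist"]=(382.8841908078437,323.3478,241.8433,E)
a=onz("wrist",396.5,217,.170); b=onz("wrist",374,296,.170); print(a,b,np.linalg.norm(a-b),(a+b)/2)
d=a-b; print("dir angle",np.degrees(np.arctan2(d[1],d[0])),"y axis of bin",90+18.4)
bc=onz("wrist",374.5,243,.140); print("base",bc,"pred",lidpt(.055,.115,.016)); print("wing pred",lidpt(.055,.115,.046))
print("A check: FL top pred",[proj("wrist",lidpt(A,.18,.01,.1)) for A in (.03,.06,.1)], [proj("wrist",lidpt(A,.18,.01,-.1)) for A in (.03,.06,.1)])
E
```

```text
[0.48184052 0.0518259  0.17      ] [0.48681785 0.00421421 0.17      ] 0.04787114977314863 [0.48432919 0.02802006 0.17      ]
dir angle 95.96802185463994 y axis of bin 108.4
base [0.48287625 0.02669607 0.14      ] pred [0.48753331 0.02686305 0.14029762]
wing pred [0.48909817 0.02738361 0.17025225]
A check: FL top pred [(np.float64(273.09842469359074), np.float64(75.31510851213338)), (np.float64(272.91031402871346), np.float64(74.18505613366312)), (np.float64(273.1147261189071), np.float64(72.59856928675043))] [(np.float64(283.73418506386446), np.float64(373.05815154318054)), (np.float64(283.78650909232863), np.float64(377.75934980438126)), (np.float64(284.22310082958813), np.float64(384.2799703510974))]
```

```bash
python3 -m handwheel '[{"x":1.2,"y":0.4,"z":0,"roll":-4,"gripper":0.3},{"x":2.4,"y":0.8,"z":0,"roll":-8,"gripper":0.3},{"x":3.5,"y":1.2,"z":0,"roll":-12,"gripper":0.3},{"x":3.5,"y":1.2,"z":-1,"roll":-12,"gripper":0.3},{"x":3.5,"y":1.2,"z":-2,"roll":-12,"gripper":0.3}]'; python3 - <<'E'
from station import cams,get_state
import cv2
c=cams.capture("wrist");cv2.imwrite("pics/w10.png",c["frame"][:,:,::-1]); 
a=cams.capture("scene")["frame"][110:250,350:490,::-1]; cv2.imwrite("pics/s10.png",cv2.resize(a,None,fx=4,fy=4,interpolation=cv2.INTER_CUBIC))
E
```

```text
clock: 9.8
tcp_pos: [0.4839, 0.0265, 0.1775]
eef_rot: [-1.263, 1.127, -1.123]
contact_force: [-0.1, 0.0, -0.7]
width: 0.649
```

View pics/w10.png

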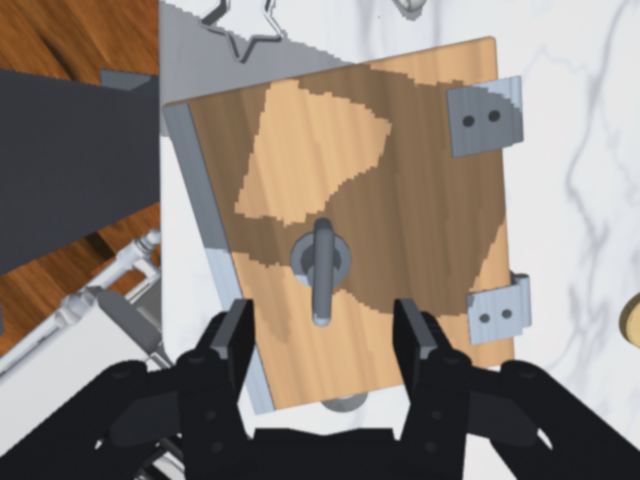

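View pics/s10.png

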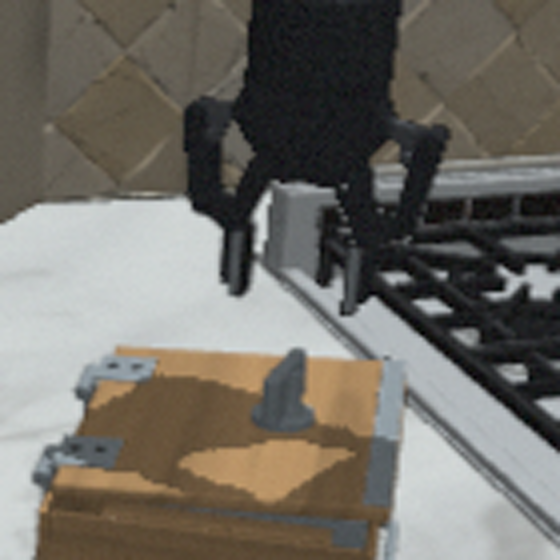

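```bash
python3 -m handwheel '[{"x":0,"y":0,"z":-1.2,"roll":0,"gripper":0.3},{"x":0,"y":0,"z":-2.6,"roll":0,"gripper":0.3},{"x":0,"y":0,"z":-4,"roll":0,"gripper":0.3},{"x":0,"y":0,"z":-5,"roll":0,"gripper":0.3},{"x":0,"y":0,"z":-5.5,"roll":0,"gripper":0.3}]'; python3 -m handwheel '[{"x":0,"y":0,"z":-0.3,"roll":0,"gripper":0.3},{"x":0,"y":0,"z":-0.3,"roll":0,"gripper":0.3}]'; python3 - <<'E'
from station import cams,get_state
import cv2
c=cams.capture("wrist");cv2.imwrite("pics/w11.png",c["frame"][:,:,::-1]); 
a=cams.capture("scene")["frame"][130:270,350:490,::-1]; cv2.imwrite("pics/s11.png",cv2.resize(a,None,fx=4,fy=4,interpolation=cv2.INTER_CUBIC))
E
```

```text
clock: 10.4
tcp_pos: [0.484, 0.0265, 0.1227]
eef_rot: [-1.262, 1.128, -1.124]
contact_force: [0.3, -0.4, -0.1]
width: 0.649
clock: 10.6
tcp_pos: [0.4849, 0.0264, 0.1213]
eef_rot: [-1.26, 1.126, -1.126]
contact_force: [0.8, -0.8, 0.4]
width: 0.649
```

View pics/w11.png

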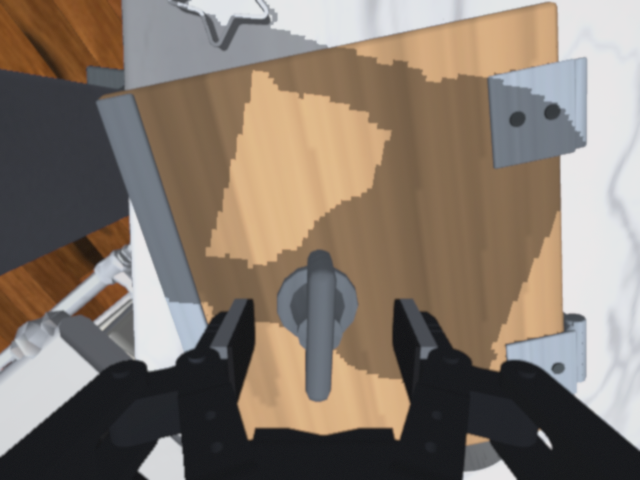

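View pics/s11.png

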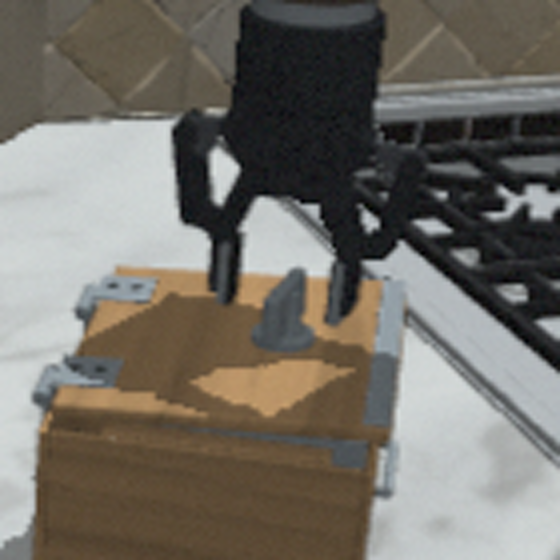

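```bash
python3 -m handwheel '[{"x":0,"y":0,"z":0,"roll":0,"gripper":-1},{"x":0,"y":0,"z":0,"roll":0,"gripper":-1},{"x":0,"y":0,"z":0,"roll":0,"gripper":-1},{"x":0,"y":0,"z":0,"roll":0,"gripper":-1},{"x":0,"y":0,"z":0,"roll":0,"gripper":-1}]';python3 -m handwheel '[{"x":0,"y":0,"z":0,"roll":0,"gripper":-1},{"x":0,"y":0,"z":0,"roll":0,"gripper":-1},{"x":0,"y":0,"z":0,"roll":0,"gripper":-1}]'; python3 - <<'E'
from station import cams,get_state
import cv2
print(get_state()['moment'])
c=cams.capture("wrist");cv2.imwrite("pics/w12.png",c["frame"][:,:,::-1]); 
a=cams.capture("scene")["frame"][130:270,350:490,::-1]; cv2.imwrite("pics/s12.png",cv2.resize(a,None,fx=4,fy=4,interpolation=cv2.INTER_CUBIC))
E
```

```text
clock: 11.2
tcp_pos: [0.4828, 0.0259, 0.1209]
eef_rot: [-1.265, 1.129, -1.123]
contact_force: [-4.9, -2.7, 2.9]
width: 0.102
clock: 11.5
tcp_pos: [0.4827, 0.0259, 0.1209]
eef_rot: [-1.265, 1.13, -1.123]
contact_force: [-5.4, -3.1, 2.4]
width: 0.104
[-0.44285636  1.44151835 -0.02224019]
```

View pics/w12.png

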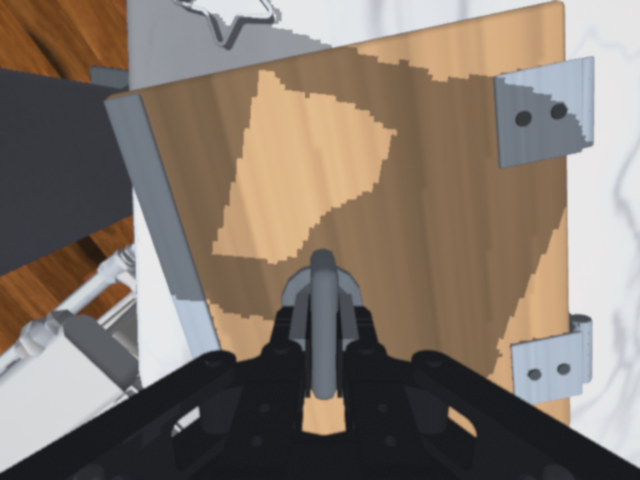

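View pics/s12.png

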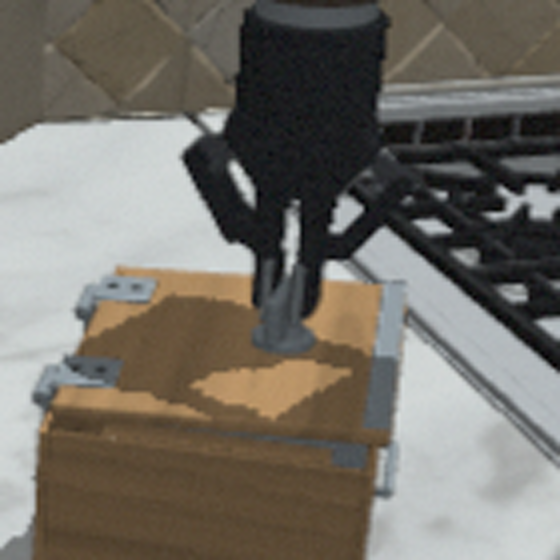

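```bash
python3 -m handwheel '[{"x":-0.1,"y":-0.03,"z":0,"roll":0,"gripper":-1},{"x":-0.2,"y":-0.05,"z":0,"roll":0,"gripper":-1},{"x":-0.2,"y":-0.05,"z":0,"roll":0,"gripper":-1}]' | grep -E "tcp|force"; for i in 1 2 3; do python3 -m handwheel '[{"x":0,"y":0,"z":-0.1,"roll":0,"gripper":-1},{"x":0,"y":0,"z":-0.1,"roll":0,"gripper":-1},{"x":0,"y":0,"z":-0.1,"roll":0,"gripper":-1}]' | grep -E "tcp|force"; done
```

```text
tcp_pos: [0.4827, 0.0259, 0.121]
contact_force: [-0.2, -0.2, -4.4]
tcp_pos: [0.4826, 0.0259, 0.1205]
contact_force: [-1.7, -0.7, -0.3]
tcp_pos: [0.4827, 0.0258, 0.1202]
contact_force: [-5.9, -1.4, 5.6]
tcp_pos: [0.4827, 0.0258, 0.1201]
contact_force: [-8.5, -0.3, 12.3]
```

```bash
python3 -m handwheel '[{"x":0.06,"y":0,"z":0,"roll":0,"gripper":-1},{"x":0.12,"y":0,"z":0,"roll":0,"gripper":-1},{"x":0.12,"y":0,"z":0,"roll":0,"gripper":-1}]' | grep -E "tcp|force"; python3 - <<'E'
from station import cams,get_state
import cv2
from h import *
print(get_state()['moment'])
a=cams.capture("scene")["frame"][150:290,350:490,::-1]; cv2.imwrite("pics/s13.png",cv2.resize(a,None,fx=4,fy=4,interpolation=cv2.INTER_CUBIC))
E
```

```text
tcp_pos: [0.4828, 0.0258, 0.1201]
contact_force: [-12.9, -0.6, 15.4]
[-0.07797659  2.72508064 -0.0780011 ]
```

View pics/s13.png

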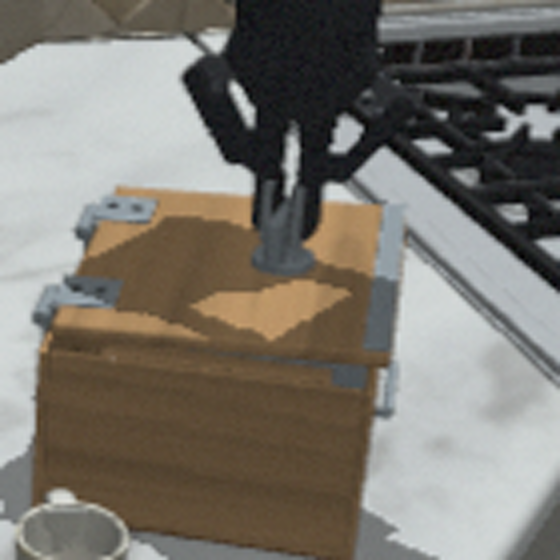

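```bash
python3 -m handwheel '[{"x":-0.12,"y":0,"z":-0.03,"roll":0,"gripper":-1},{"x":-0.24,"y":0,"z":-0.06,"roll":0,"gripper":-1},{"x":-0.35,"y":0,"z":-0.1,"roll":0,"gripper":-1},{"x":-0.35,"y":0,"z":-0.1,"roll":0,"gripper":-1}]' | grep -E "tcp|force"
```

```text
tcp_pos: [0.4827, 0.0258, 0.1201]
contact_force: [-3.2, -0.2, 11.2]
```

```bash
python3 -m handwheel '[{"x":-0.02,"y":0,"z":0,"roll":-3,"gripper":-1},{"x":-0.04,"y":0,"z":0,"roll":-6,"gripper":-1},{"x":-0.06,"y":0,"z":0,"roll":-9,"gripper":-1},{"x":-0.06,"y":0,"z":0,"roll":-12,"gripper":-1},{"x":-0.06,"y":0,"z":0,"roll":-12,"gripper":-1}]'; python3 -c "
from station import get_state;print(get_state()['moment'])"
```

```text
clock: 14.05
tcp_pos: [0.4826, 0.0257, 0.1202]
eef_rot: [-1.157, 1.276, -1.284]
contact_force: [-0.7, 0.5, 9.5]
width: 0.101
[ 0.02735962  0.74306643 -0.0535147 ]
```

```bash
python3 -m handwheel '[{"x":0,"y":0,"z":-0.05,"roll":-3,"gripper":-1},{"x":0,"y":0,"z":-0.05,"roll":-6,"gripper":-1},{"x":0,"y":0,"z":-0.05,"roll":-9,"gripper":-1},{"x":0,"y":0,"z":-0.05,"roll":-12,"gripper":-1},{"x":0,"y":0,"z":-0.05,"roll":-12,"gripper":-1}]'; python3 -c "
from station import get_state;print(get_state()['moment'])"
```

```text
clock: 14.55
tcp_pos: [0.4826, 0.0257, 0.1201]
eef_rot: [-1.043, 1.427, -1.434]
contact_force: [-2.4, 0.1, 12.5]
width: 0.102
[-0.05634438  1.09378441 -0.04300782]
```

```bash
python3 -m handwheel '[{"x":0,"y":0,"z":0,"roll":-2.5,"gripper":-1},{"x":0,"y":0,"z":0,"roll":-5,"gripper":-1},{"x":0,"y":0,"z":0,"roll":-7.5,"gripper":-1},{"x":0,"y":0,"z":0,"roll":-7.5,"gripper":-1}]'; python3 -c "
from station import get_state;print(get_state()['moment'])"; python3 - <<'E'
from station import cams
import cv2
cv2.imwrite("pics/w14.png",cams.capture("wrist")["frame"][:,:,::-1])
E
```

```text
clock: 14.95
tcp_pos: [0.4825, 0.0256, 0.1201]
eef_rot: [-0.965, 1.52, -1.526]
contact_force: [-3.5, 0.7, 13.7]
width: 0.101
[-0.10412197  1.09295178 -0.00395382]
```

View pics/w14.png

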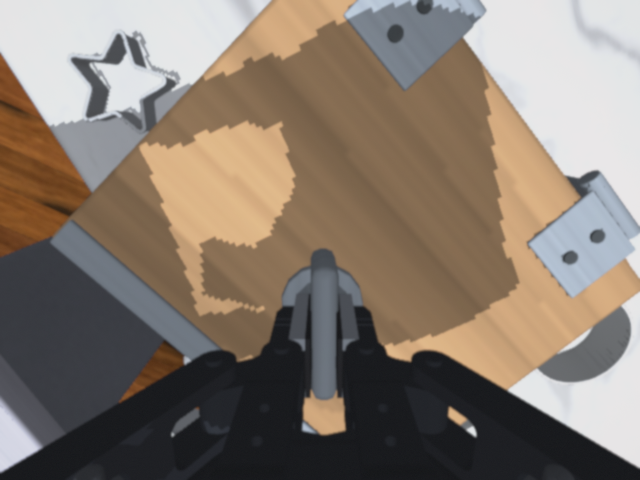

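```bash
python3 -m handwheel '[{"x":-0.02,"y":0,"z":0,"roll":-3,"gripper":-1},{"x":-0.04,"y":0,"z":0,"roll":-6,"gripper":-1},{"x":-0.06,"y":0,"z":0,"roll":-9,"gripper":-1},{"x":-0.06,"y":0,"z":0,"roll":-12,"gripper":-1},{"x":-0.06,"y":0,"z":0,"roll":-12,"gripper":-1}]'; python3 -c "
from station import get_state;print(get_state()['moment'])"; python3 -m handwheel '[{"x":0,"y":0,"z":0,"roll":-3,"gripper":-1},{"x":0,"y":0,"z":0,"roll":-6,"gripper":-1},{"x":0,"y":0,"z":0,"roll":-9,"gripper":-1},{"x":0,"y":0,"z":0,"roll":-12,"gripper":-1},{"x":0,"y":0,"z":0,"roll":-12,"gripper":-1}]'; python3 -c "
from station import get_state;print(get_state()['moment'],get_state()['qpos'])"
```

```text
clock: 15.5
tcp_pos: [0.4825, 0.0258, 0.1202]
eef_rot: [-0.823, 1.663, -1.67]
contact_force: [-1.1, 0.9, 12.0]
width: 0.102
[ 0.10366861  0.75671585 -0.06297105]
clock: 16.0
tcp_pos: [0.4823, 0.0259, 0.1201]
eef_rot: [-0.667, 1.802, -1.807]
contact_force: [-0.8, 1.7, 12.1]
width: 0.099
[ 0.12910538  0.89570656 -0.02101008] [-1.98000050e-01 -3.06527145e-03  1.94331682e+00  1.17901371e-03
  1.19486992e+00  6.58807577e-01]
```

```bash
python3 -m handwheel '[{"x":0,"y":0,"z":0,"roll":-3,"gripper":-1},{"x":0,"y":0,"z":0,"roll":-6,"gripper":-1},{"x":0,"y":0,"z":0,"roll":-9,"gripper":-1},{"x":0,"y":0,"z":0,"roll":-12,"gripper":-1},{"x":0,"y":0,"z":0,"roll":-12,"gripper":-1}]'; python3 -c "
from station import get_state;print(get_state()['moment'])"; for i in 1 2; do python3 -m handwheel '[{"x":0,"y":0,"z":0,"roll":-2,"gripper":-1},{"x":0,"y":0,"z":0,"roll":-3,"gripper":-1},{"x":0,"y":0,"z":0,"roll":-3,"gripper":-1}]'; python3 -c "
from station import get_state;print(get_state()['moment'])"; done
```

```text
clock: 16.5
tcp_pos: [0.4822, 0.0259, 0.1201]
eef_rot: [-0.493, 1.935, -1.938]
contact_force: [-1.3, 2.3, 11.9]
width: 0.099
[ 0.02535859  0.87923777 -0.05661306]
clock: 16.8
tcp_pos: [0.4822, 0.0258, 0.1201]
eef_rot: [-0.447, 1.966, -1.97]
contact_force: [-2.2, 1.9, 12.4]
width: 0.102
[ 0.05590834  0.9255556  -0.05254471]
clock: 17.1
tcp_pos: [0.4822, 0.0259, 0.1201]
eef_rot: [-0.399, 1.997, -2.001]
contact_force: [-1.2, 1.5, 12.6]
width: 0.099
[ 0.09130734  0.86467139 -0.03287264]
```

```bash
for i in 1 2; do python3 -m handwheel '[{"x":0,"y":0,"z":0,"roll":-1,"gripper":-1},{"x":0,"y":0,"z":0,"roll":-2,"gripper":-1},{"x":0,"y":0,"z":0,"roll":-2,"gripper":-1}]'; python3 -c "
from station import get_state;print(get_state()['moment'])"; done;  python3 - <<'E'
from station import cams
import cv2
cv2.imwrite("pics/w15.png",cams.capture("wrist")["frame"][:,:,::-1])
E
```

```text
clock: 17.4
tcp_pos: [0.4822, 0.0258, 0.1201]
eef_rot: [-0.368, 2.017, -2.021]
contact_force: [-1.7, 1.6, 12.8]
width: 0.108
[-0.02994379  0.92052091  0.31476414]
clock: 17.7
tcp_pos: [0.4823, 0.0258, 0.1201]
eef_rot: [-0.336, 2.036, -2.041]
contact_force: [-2.0, 0.9, 12.3]
width: 0.105
[-0.0060306   0.82744505  0.95859109]
```

View pics/w15.png

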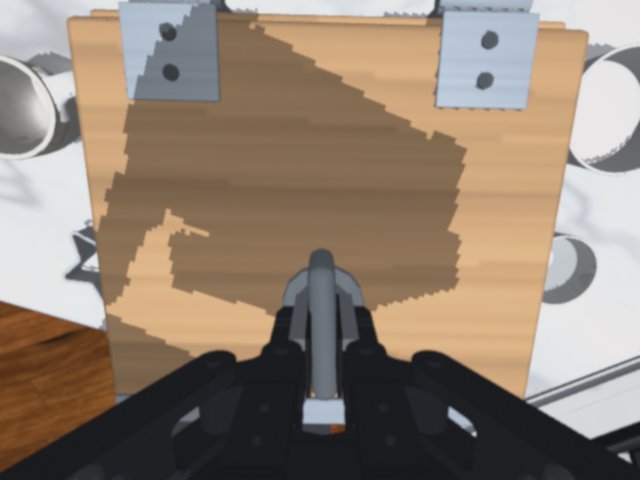

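```bash
python3 -m handwheel '[{"x":0,"y":0,"z":0,"roll":1.5,"gripper":-1},{"x":0,"y":0,"z":0.05,"roll":3,"gripper":-1},{"x":0,"y":0,"z":0.1,"roll":3,"gripper":-1}]'; python3 -c "
from station import get_state;print(get_state()['moment'])"; python3 -m handwheel '[{"x":0,"y":0,"z":0,"roll":0,"gripper":-0.5},{"x":0,"y":0,"z":0,"roll":0,"gripper":0},{"x":0,"y":0,"z":0,"roll":0,"gripper":0.4},{"x":0,"y":0,"z":0,"roll":0,"gripper":0.4},{"x":0,"y":0,"z":0,"roll":0,"gripper":0.4}]'
```

```text
clock: 18.05
tcp_pos: [0.4821, 0.0258, 0.1201]
eef_rot: [-0.384, 2.007, -2.01]
contact_force: [2.2, 0.9, 3.0]
width: 0.096
[-0.06493685  0.19314934  0.04305177]
clock: 18.55
tcp_pos: [0.4793, 0.0258, 0.1178]
eef_rot: [-0.39, 2.012, -2.012]
contact_force: [-0.1, 0.1, 0.1]
width: 0.699
```

```bash
python3 -m handwheel '[{"x":0,"y":0,"z":1,"roll":0,"gripper":0.4},{"x":0,"y":0,"z":3,"roll":0,"gripper":0.4},{"x":0,"y":0,"z":6,"roll":0,"gripper":0.4},{"x":0,"y":0,"z":9,"roll":0,"gripper":0.4},{"x":0,"y":0,"z":11,"roll":0,"gripper":0.4}]'; python3 -m handwheel '[{"x":0,"y":0,"z":0,"roll":0,"gripper":0.4},{"x":0,"y":0,"z":0,"roll":0,"gripper":0.4},{"x":0,"y":0,"z":0,"roll":0,"gripper":0.4},{"x":0,"y":0,"z":0,"roll":0,"gripper":0.4},{"x":0,"y":0,"z":0,"roll":0,"gripper":0.4}]'; python3 - <<'E'
from station import cams
import cv2
from h import *
c=cams.capture("wrist"); cv2.imwrite("pics/w16.png",c["frame"][:,:,::-1])
np.save("e16.npy",c["extrinsics"])
a=cams.capture("scene")["frame"][150:290,350:490,::-1]; cv2.imwrite("pics/s16.png",cv2.resize(a,None,fx=4,fy=4,interpolation=cv2.INTER_CUBIC))
E
```

```text
clock: 19.05
tcp_pos: [0.4804, 0.0257, 0.2313]
eef_rot: [-0.386, 2.009, -2.012]
contact_force: [1.2, -1.3, -0.0]
width: 0.7
clock: 19.55
tcp_pos: [0.4789, 0.026, 0.227]
eef_rot: [-0.392, 2.013, -2.012]
contact_force: [0.9, -0.8, -1.5]
width: 0.702
```

View pics/w16.png

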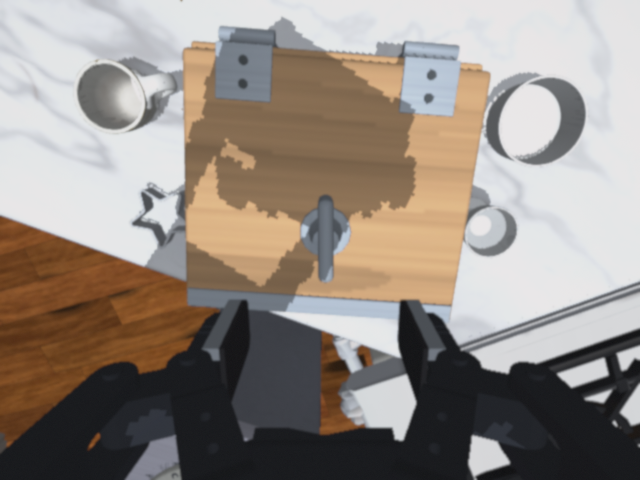

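View pics/s16.png

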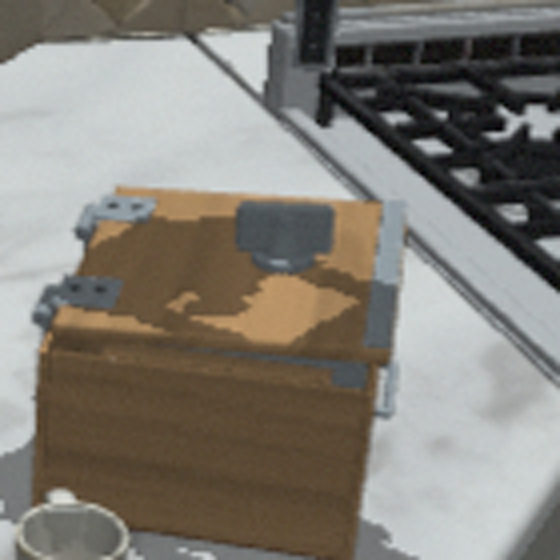

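```bash
python3 - <<'E'
from h import *
E=np.load("e16.npy"); K["wrist"]=(382.8841908,323.3478,241.8433,E[:3])
a=onz("wrist",325,203,.170); b=onz("wrist",326,279,.170); d=b-a
# wing dir at 0: -y end -> direction bin -y angle 18.4-90; clockwise decreases angle
print(np.linalg.norm(d),np.radians((18.4-90)-np.degrees(np.arctan2(d[1],d[0])))%(2*np.pi))
a=onz("wrist",186,305,.137);b=onz("wrist",452,317,.137);e=b-a;print("front edge dir",np.degrees(np.arctan2(e[1],e[0])),"wing-front angle",np.degrees(np.arctan2(e[1],e[0])-np.arctan2(d[1],d[0])))
E
python3 -c "
from station import get_state,sign_off;s=get_state();print(s['clock'],s['contact_force'],s['joint_vel'].round(3));sign_off()"
```

```text
0.04919767234099679 1.4952220367235218
front edge dir -70.93201198746712 wing-front angle 86.33790015174566
19.65 [ 0.54726135 -0.74656802  0.64753754] [ 0.001 -0.001 -0.004 -0.    -0.002 -0.   ]
the job is handed in; nothing more can be done
```

I closed the lid, turned the knob clockwise to its end stop and handed the job in at 19.65 s. No verdict is reported, but my last checks agree with the goal.

- **Closing and pressing:** I swung the lid down with shut fingertips. Then I pinched the wing and pressed until the lid met its firm stop, where the tool's height stopped changing as the force went from about 6 to 15 N. I held about 12 N while turning. The most I pressed was 15.4 N, under the 25 N limit.
- **Knob:** It stood about 0.2 rad clockwise when I measured it with the lid down. The tongue passed 0.7 rad freely. The torque rose only at the end stop, peaking at about 1 N m; I then eased back and let go.
- **After letting go:** In the wrist view the wing points to the bin's front at about 1.50 rad. The scene view puts the lid at about 0.05 rad, and it had not lifted. The gripper was open and about 10 cm clear of the knob, with the contact force at noise level. I saw no movement of the things beside the bin in the last pictures, but I did not measure it.

Two measurements disagreed:
- **Fingertips:** They sit about 23 to 27 mm behind the reported tool point, both in the pictures and by touch, so I set heights by feel.
- **Knob centre:** It was about 4 mm nearer the bin's front than the geometry predicted. I shifted the grip until the sideways force fell.

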